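Dispense one bearing and slide it onto the green pad

TASK

Press the red plunger of the bearing dispenser all the way down just once and let it come back up, so that a single ball bearing slides out of the slot at its foot. Then push that bearing across the counter with the fingertips, keeping it flat on the surface and never picking it up, until the whole bearing lies on the round green pad. Leave the other bearings in the dispenser and do not disturb the things standing around.

Things in the scene. Friction and masses are not known exactly. Their poses are not given: they have to be found in the camera images.
- dispenser: Bearing dispenser, fixed to the counter: open-topped square blue magazine (well 38 x 38 mm, walls 4 mm, 46 mm wide, 42 mm high) with a stack of three bearings, and behind it a grey mechanism block (22.5 mm high, back to x = +75 mm) with the red plunger. Origin on the counter at the magazine's centre; its -x axis points out of the delivery slot, roughly toward the robot.
- magazine_foot (a point): Point on the counter at the magazine's centre. The slot (13.5 mm high) is in the front face, 23 mm from it. Pressing the plunger drives a blade forward that pushes only the lowest bearing out, to 45 to 55 mm from here; when the plunger returns, the stack drops by one. Feet 4 mm high with 8 mm bolt heads reach 40 mm to either side, at dispenser x = +10 to +70 mm.
- plunger_top (a point): Centre of the top of the red plunger cap, a disc 30 mm across and 8 mm thick, 47 mm behind the magazine's centre. 60 mm above the counter when up, 32 mm when fully down. It is pressed straight down.
- plunger (a joint): Plunger travel in m: 0 up, 0.028 fully down at its stop. Sprung: about 5 N to start, 9.5 N at the stop, plus some 5 N of friction from the bearings; it comes back up by itself when released. The bearing is driven about 1.7 times as far, so press at 50 mm/s or slower.
- bearing_a_centre (a point): Centre (half-way up) of the lowest bearing of the stack, the one that is dispensed: a steel ring 35 mm across, 11 mm high, lying flat, about 70 g; its 12 mm bore is too small for a finger. Its centre is 5.5 mm above the counter.
- bearing_b_centre (a point): Centre of the second bearing of the stack (same kind), which stays in the magazine; 16.5 mm above the counter at the start, 5.5 mm once the stack has dropped.
- bearing_c_centre (a point): Centre of the third, uppermost bearing (same kind), which stays in the magazine.
- green_pad: Flat round green pad, 100 mm across with a dark ring near its edge, under 1 mm thick, stuck to the counter on one side (left or right) of the dispenser's outlet. Origin at its centre.
- orange_pad: The same kind of pad in orange, on the other side of the outlet; not used here.
- relay: Cream plug-in relay 22 x 28 x 34 mm standing in front of the outlet, 130 to 160 mm from the magazine's centre; loose, a bystander. Origin at the centre of its underside.
- flux_tin: Round metal tin 51 mm across, 24 mm high, loose, beside and behind the dispenser, on its left as the robot sees it. Bystander. Origin at the centre of its underside.
- terminal_plug: Green terminal plug 20 x 41 x 12 mm, loose, beside and behind the dispenser, on its right as the robot sees it. Bystander. Origin at the centre of its underside.
- multimeter: Yellow and black multimeter 150 x 69 x 44 mm lying at the left; bystander. Origin at the centre of its underside.
- cutters: Blue-handled cutters 58 x 172 x 12 mm lying at the front right; bystander. Origin at the centre of their underside.
- heatsink: Finned aluminium heatsink 45 x 60 x 24 mm at the front left; bystander. Origin at the centre of its underside.
- bearing_a: The dispensed bearing itself; origin at the centre of its underside (5.5 mm below point bearing_a_centre).

How it is judged:
On the way, in this order (a step that is already met when the one before it is completed fails the run):
1. the plunger is pressed fully down (value of joint plunger above 0.0255 m), for 0.05 s.
2. the plunger is back up and one bearing lies in front of the outlet, flat on the counter, off the green pad (value of joint plunger below 0.004 m and x of bearing_a_centre in the frame of dispenser below -0.036 m and height (world z) of bearing_a_centre below 0.009 m and horizontal distance between bearing_a_centre and green_pad above 0.05 m), for 0.1 s.
3. the bearing lies wholly on the green pad (horizontal distance between bearing_a_centre and green_pad below 0.034 m and height (world z) of bearing_a_centre below 0.009 m), for 0.2 s.
At the end, for the whole second after the job is handed in: The dispensed bearing lies flat, at rest, wholly on the green pad (its centre within 34 mm of the pad's centre); the plunger is up; the other two bearings are still in the magazine (within 10 mm of its axis) (all of step 3 and angle between bearing_a_centre's own z axis and vertical below 0.1 rad and linear speed of bearing_a below 0.01 m/s and value of joint plunger below 0.004 m and horizontal distance between each of bearing_b_centre, bearing_c_centre and magazine_foot below 0.01 m); the robot touches nothing.
It fails at once if the dispensed bearing was lifted off the counter or tipped up (height (world z) of bearing_a_centre above 0.014 m or angle between bearing_a_centre's own z axis and vertical above 0.45 rad).
It fails at once if a second bearing left the magazine (horizontal distance between any of bearing_b_centre, bearing_c_centre and magazine_foot above 0.014 m).
It fails at once if a bearing was lifted out of the magazine (height (world z) of bearing_b_centre above 0.03 m or height (world z) of bearing_c_centre above 0.041 m).
It fails at once if the plunger was pressed again after the bearing had been pushed away (distance of bearing_a_centre from where it was at the start of the episode above 0.09 m and value of joint plunger above 0.008 m).
It fails at once if a bystander was disturbed (moved more than 20 mm) (distance of any of relay, flux_tin, terminal_plug, multimeter, cutters, heatsink from where it was at the start of the episode above 0.02 m).
It also fails if it takes over 51 s, if anything falls off the work surface, if the arm or the gripper's body presses on something with over 40 N, if the wrist force passes 120 N, or if a joint passes its speed limit or range.

ROBOT

A 7-joint arm with a two-finger parallel gripper is mounted at the origin on a cart in front of the work surface, level with it; the furniture and walls round the work are solid. World frame = base frame: x ahead of the robot, y to its left, z up, the work surface at z = 0. Lengths are in m, angles in rad, forces in N, time in s.
With the tool pointing down it reaches from about 0.4 to 0.875 m from the base axis. Payload 6.5 kg.
Tool frame: the origin (TCP) lies at the centre of the arm's flange, where the gripper is bolted on; the fingertips stand 166 mm ahead of it and the grasp point (between the pads) lies 147 mm ahead of it; z points along the fingers, y is the line along which they close (so a half turn about z gives the same grasp; the last joint's range is limited). The gripper opens to 88 mm and grips with 3 to 60 N. Pads are 18 mm wide; open, the fingers measure 123 mm over their backs; the gripper's body (75 mm by 187 mm) begins 45 mm behind the grasp point.
Start: joints at [-1.321, 0.536, -0.004, 1.538, 0.003, 1.067, -0.071], TCP at [0.202, 0.618, 0.405] pointing down, gripper open.
Joint ranges: [-2.7, 2.7], [-0.37, 2.16], [-1.27, 1.26], [0.24, 2.4], [-1.31, 4.45], [0.19, 1.91], [-2.76, 2.76]. Speed limits (rad/s): [2.39, 2.39, 3.14, 3.14, 3.14, 3.14, 3.14].

INTERFACE

Orientations are given as a rotation vector (axis times angle).
In Python, from station import ctrl gives the robot as it stands. Calls block until the motion is done:
- ctrl.reach(position, orientation): joint-space move of the TCP to a pose.
- ctrl.movel(position, rotation=None, max_speed=0.15, guard=None): straight line of the TCP; rotation=None keeps the orientation; max_speed is the mean speed in m/s. With guard (N) it stops when the force on the tool has changed by that much, and returns True; else False.
- ctrl.move_joints(angles): joint-space move.
- ctrl.set_gripper(opening, force=None): opening from 0.0 (shut) to 1.0 (fully open); force is the grip in N (None keeps the last); returns when the fingers have stopped.
- ctrl.sleep(seconds).
- ctrl.inverse_kinematics(position, orientation): joint angles nearest the present ones, or None.
- ctrl.get_image(name): name is "side" or "top"; returns a dict with "pixels" (480x640x3 uint8, red, green, blue), "z_map" (480x640 float32, m along the optical axis (not along the pixel's ray), 0 where there is no reading), "K" (3x3 intrinsics, pixels), "k1" (the pictures are not rectified: a ray, as slopes to the right and down, at radius r is drawn at 1 + k1 r^2 times it, then the intrinsics apply), "extrinsics" (4x4, takes a point from camera to world coordinates). Camera axes: x right, y down, z forward; pixel columns grow to the right and rows downward; lengths in m; the calibration is good to about 2 mm. A picture is of the moment at which its call begins.
A pose or a line that the arm cannot do raises ctrl.IKError and nothing moves.
- ctrl.job_done(): hands the job in; it is judged then, once.
Readings, each from a call of its own:
- ctrl.current_time_s(): time.
- ctrl.current_q(): joint angles.
- ctrl.current_dq(): joint speeds.
- ctrl.current_joint_torque(): joint torques, N m.
- ctrl.current_position(): TCP position.
- ctrl.current_tool_rot(): TCP orientation.
- ctrl.current_wrist_force(): force on the tool from outside, world axes, zero at the start.
- ctrl.current_moment(): the same for the moment, N m.
- ctrl.current_grip_width(): opening from 0.0 (shut) to 1.0 (fully open).
- ctrl.current_finger_force(): force on a finger pad.
Only numpy, scipy, OpenCV 4.12 (cv2) and the standard library are available. Lean on these libraries where they do the work, as an engineer would, in place of code of your own. Each camera call takes 0.05 s, during which the arm holds its last target. There are 200 camera calls.

## Working session

There is one attempt and no reset: what is moved stays moved. The work goes in short steps, each a Python script; the robot and the scene stay as the last script left them, time stands still between calls to the robot, and variables do not carry over. Pictures are saved under pics/ and viewed, at most 10 in all, crops included, and the job is handed in when it is done.

```bash
mkdir -p pics; ls; cat > h.py <<'E'
import numpy as np, cv2
from station import ctrl
def snap(n,f):
    im=ctrl.get_image(n); cv2.imwrite(f,im["pixels"][:,:,::-1]); np.savez(f[:-4],**im); return im
def ray(im,uv,z):
    K=im["K"];T=im["extrinsics"];k=float(im["k1"])
    d=cv2.undistortPoints(np.array(uv,float).reshape(-1,1,2),K,np.array([k,0,0,0.])).reshape(-1,2)
    r=np.c_[d,np.ones(len(d))]@T[:3,:3].T; o=T[:3,3]
    return o+r*((z-o[2])/r[:,2:3])
E
python3 - <<'E'
from h import *
for n in("top","side"):
    im=snap(n,f"pics/{n}0.png"); print(n,im["K"],im["k1"],im["extrinsics"].round(3))
print(ctrl.current_tool_rot(),ctrl.current_time_s(),ctrl.current_q())
E
```

```text
pics
top [[579.68122593   0.         322.2223818 ]
 [  0.         579.68122593 231.95519411]
 [  0.           0.           1.        ]] -0.12120326348196675 [[-0.007 -0.997  0.079  0.411]
 [-1.     0.007 -0.012  0.041]
 [ 0.011 -0.08  -0.997  1.482]
 [ 0.     0.     0.     1.   ]]
side [[549.5166926    0.         321.05462641]
 [  0.         549.5166926  249.29000203]
 [  0.           0.           1.        ]] -0.02632728196141528 [[-0.484  0.762 -0.429  1.268]
 [ 0.875  0.417 -0.246  0.455]
 [-0.009 -0.495 -0.869  1.59 ]
 [ 0.     0.     0.     1.   ]]
[-4.93920893e-01 -3.10237106e+00  2.32241641e-03] 0.1 [-1.32119877  0.53710258 -0.00443712  1.53869281  0.00257086  1.06728891
 -0.07122359]
```

View pics/top0.png

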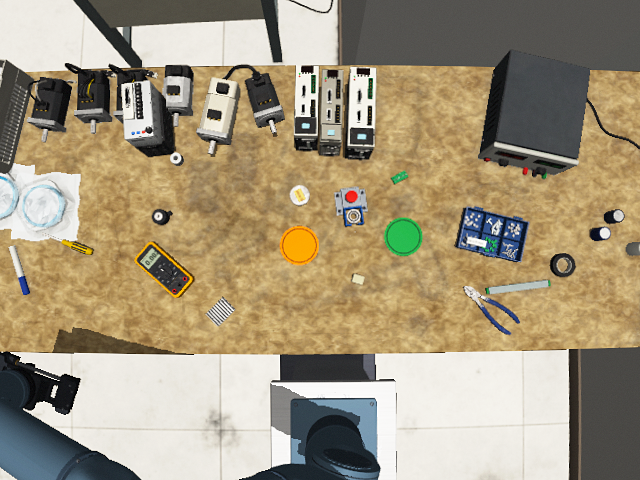

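View pics/side0.png

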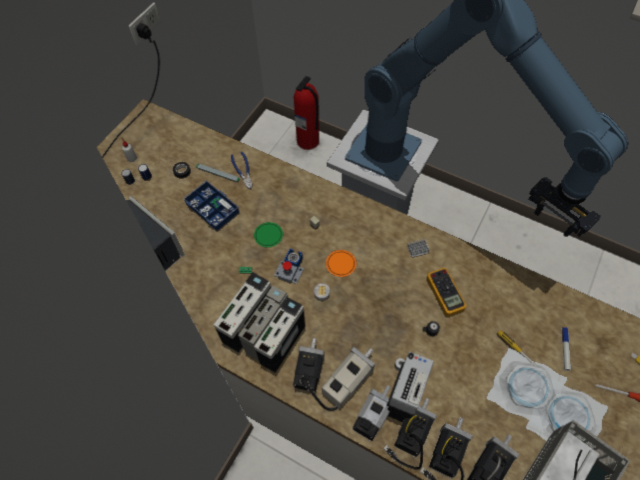

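```bash
cat >> h.py <<'E'
def blob(im,lo,hi,box,z):
    hsv=cv2.cvtColor(im["pixels"],cv2.COLOR_RGB2HSV)
    m=cv2.inRange(hsv,np.array(lo),np.array(hi)); x0,y0,x1,y1=box
    k=np.zeros_like(m);k[y0:y1,x0:x1]=m[y0:y1,x0:x1]
    n,l,s,c=cv2.connectedComponentsWithStats(k); i=1+np.argmax(s[1:,4])
    return s[i,4],c[i].round(1),ray(im,[c[i]],z)[0].round(4),(l==i)
E
python3 - <<'E'
from h import *
t=np.load("pics/top0.npz");s=np.load("pics/side0.npz")
for n,im,bx in(("top",t,dict(g=(375,205,430,265),r=(335,180,370,210),b=(330,200,375,235),o=(270,220,325,270),rel=(345,268,372,292))),
  ("side",s,dict(g=(245,212,292,252),r=(275,255,300,280),b=(275,243,310,285),o=(320,240,362,280),rel=(305,212,325,232)))):
    print(n)
    print("green",blob(im,(45,100,50),(80,255,255),bx["g"],0)[:3])
    print("red",blob(im,(0,150,100),(6,255,255),bx["r"],.06)[:3])
    print("orange",blob(im,(10,180,150),(25,255,255),bx["o"],0)[:3])
    a,c,p,m=blob(im,(100,90,30),(125,255,200),bx["b"],.042)
    print("blue",a,c,p, ray(im,cv2.boxPoints(cv2.minAreaRect(np.argwhere(m)[:,::-1].astype(np.float32))),.042).round(3))
    print("relay",blob(im,(15,20,150),(35,110,255),bx["rel"],.034)[:3])
    x,y=(352,205) if n=="top" else (290,262)
    cr=im["pixels"][y-35:y+35,x-45:x+45,::-1]
    cv2.imwrite(f"pics/c_{n}.png",cv2.resize(cr,None,fx=6,fy=6,interpolation=cv2.INTER_CUBIC))
a=cv2.imread("pics/c_top.png");b=cv2.imread("pics/c_side.png")
cv2.imwrite("pics/c.png",cv2.resize(np.hstack([a,b]),(800,311)))
E
```

```text
top
green (np.int32(1169), array([402.9, 236.3]), array([ 0.5161, -0.1833,  0.    ]))
red (np.int32(103), array([351.1, 196. ]), array([ 0.6128, -0.0474,  0.06  ]))
orange (np.int32(1208), array([299., 245.]), array([0.4957, 0.084 , 0.    ]))
blue 134 [352.6 214.8] [ 0.568  -0.0516  0.042 ] [[ 0.586 -0.026  0.042]
 [ 0.591 -0.074  0.042]
 [ 0.545 -0.078  0.042]
 [ 0.54  -0.031  0.042]]
relay (np.int32(178), array([358.6, 281.4]), array([ 0.4017, -0.0653,  0.034 ]))
side
green (np.int32(584), array([268. , 234.3]), array([ 0.5176, -0.1816,  0.    ]))
red (np.int32(54), array([286.5, 265.5]), array([ 0.6159, -0.0459,  0.06  ]))
orange (np.int32(622), array([340.6, 262.8]), array([0.4964, 0.0852, 0.    ]))
blue 56 [297.5 260. ] [ 0.5741 -0.0309  0.042 ] [[ 0.589 -0.05   0.042]
 [ 0.544 -0.041  0.042]
 [ 0.554 -0.013  0.042]
 [ 0.598 -0.023  0.042]]
relay (np.int32(20), array([314.3, 219.3]), array([ 0.4086, -0.0624,  0.034 ]))
```

View pics/c.png

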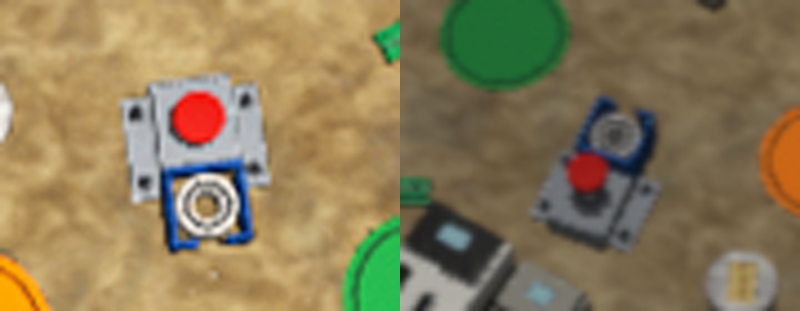

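```bash
cat >> h.py <<'E'
from scipy.spatial.transform import Rotation as Ro
A=np.deg2rad(6.4); X=np.array([np.cos(A),np.sin(A),0]); Y=np.array([-np.sin(A),np.cos(A),0])
MAG=np.array([.5655,-.0515,0]); PL=np.array([.6135,-.0467,0]); PAD=np.array([.5168,-.1825,0])
def rot(yax):
    z=np.array([0,0,-1.]); return Ro.from_matrix(np.c_[np.cross(yax,z),yax,z]).as_rotvec()
def tip(p,z): return [p[0],p[1],z+.166]
E
python3 - <<'E'
from h import *
im=np.load("pics/top0.npz");v,u=np.mgrid[0:480,0:640];v=v.ravel();u=u.ravel();d=im["z_map"].ravel()
K=im["K"];r=cv2.undistortPoints(np.c_[u,v].astype(float).reshape(-1,1,2),K,np.array([float(im["k1"]),0,0,0])).reshape(-1,2)
P=(np.c_[r,np.ones(len(r))]*d[:,None])@im["extrinsics"][:3,:3].T+im["extrinsics"][:3,3]
for x in np.arange(.64,.84,.04):
    m=(d>0)&(P[:,0]>x)&(P[:,0]<x+.04)&(abs(P[:,1]+.04)<.14); print(round(x,2),P[m,2].max().round(3))
q=ctrl.current_q()
for s in(1,-1):
    for ax,p in((Y,PL),(X,MAG-.054*X)):
        print(s,ax.round(2),ctrl.inverse_kinematics(tip(p,.1),rot(s*ax)),ctrl.inverse_kinematics(tip(p,.004),rot(s*ax)) is not None)
E
```

```text
0.64 0.031
0.68 0.153
0.72 0.177
0.76 0.177
0.8 0.17
1 [-0.11  0.99  0.  ] [-0.14140214  0.6577016   0.20180455  1.73769239 -0.17804032  0.76404752
  1.83081865] True
1 [0.99 0.11 0.  ] [-0.33888119  0.55953084  0.46745573  2.01268628 -0.40143808  0.65874131
  0.50090742] True
-1 [-0.11  0.99  0.  ] [-0.48529033  0.77342672  0.71607204  1.75881297 -0.64905635  0.86128739
 -0.92845371] True
-1 [0.99 0.11 0.  ] [-0.73912686  0.83819992  1.08638004  2.03196859 -0.97622992  0.91768362
 -2.13281223] True
```

```bash
python3 - <<'E'
from h import *
ctrl.set_gripper(0.0)
ctrl.reach(tip(PL,.22),rot(Y))
ctrl.movel(tip(PL,.066),max_speed=.12)
print(ctrl.current_position(),ctrl.current_time_s())
f0=ctrl.current_wrist_force()
hit=ctrl.movel(tip(PL,.031),max_speed=.022,guard=30)
ctrl.sleep(.15)
print(hit,ctrl.current_position(),np.array(ctrl.current_wrist_force())-f0,ctrl.current_time_s())
E
```

```text
[ 0.61388004 -0.0467605   0.23276226] 5.5917
False [ 0.61366233 -0.04679735  0.19845573] [-4.21634496  1.21206482 15.99060962] 7.4833
```

```bash
python3 - <<'E'
from h import *
hit=ctrl.movel(tip(PL,.028),max_speed=.015,guard=12)
ctrl.sleep(.15)
print(hit,ctrl.current_position(),ctrl.current_wrist_force(),ctrl.current_time_s())
ctrl.movel(tip(PL,.068),max_speed=.03)
ctrl.movel(tip(PL,.14),max_speed=.12)
p=MAG-.056*X+.10*Y
ctrl.reach(tip(p,.16),rot(X)); 
ctrl.set_gripper(16/88)
print(ctrl.current_position(),ctrl.current_time_s(),ctrl.current_grip_width())
im=snap("top","pics/top1.png");s=snap("side","pics/side1.png")
a=cv2.resize(im["pixels"][185:265,305:405,::-1],None,fx=4,fy=4,interpolation=2)
b=cv2.resize(s["pixels"][205:285,245:345,::-1],None,fx=4,fy=4,interpolation=2)
cv2.imwrite("pics/d.png",np.hstack([a,b]))
E
```

```text
True [ 0.61375432 -0.04692473  0.19858564] [-3.02872391  0.7354743   8.57117868] 7.8417
[0.49876003 0.04154643 0.3259849 ] 11.7167 0.18025116348157583
```

View pics/d.png

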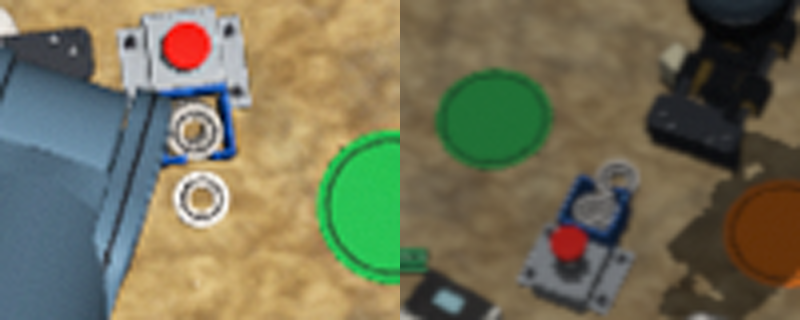

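```bash
python3 - <<'E'
from h import *
t=np.load("pics/top1.npz");s=np.load("pics/side1.npz")
for im,uv in((t,(355.0,234.8)),(s,(299.2,249.3))):
    p=ray(im,[uv],.011)[0]; print(p,(p-MAG)@X,(p-MAG)@Y)
E
```

```text
[ 0.5200216  -0.05913373  0.011     ] -0.04604589746536226 -0.0025167290479371357
[ 0.52260533 -0.05613829  0.011     ] -0.04314437672130437 0.00017203682436028108
```

```bash
cat > push.py <<'E'
from h import *
B=np.array([.5210,-.0578,0]); d=PAD-B; d/=np.linalg.norm(d); R=rot(-d)
ctrl.set_gripper(64/88)
g=B+6.5*d/1000
ctrl.reach(tip(g,.14),R)
ctrl.movel(tip(g,.02),max_speed=.12)
print(ctrl.movel(tip(g,.003),max_speed=.03,guard=8),ctrl.current_position(),ctrl.current_time_s())
ctrl.movel(tip(g+.03*d,.003),max_speed=.03)
print(ctrl.current_position(),ctrl.current_time_s())
snap("top","pics/top2.png");s=snap("side","pics/side2.png")
cv2.imwrite("pics/e.png",cv2.resize(s["pixels"][195:295,235:355,::-1],None,fx=5,fy=5,interpolation=2))
E
python3 push.py
```

```text
False [ 0.52080505 -0.0643312   0.16895745] 15.7833
[ 0.51976543 -0.09415629  0.16894113] 16.9333
```

View pics/e.png

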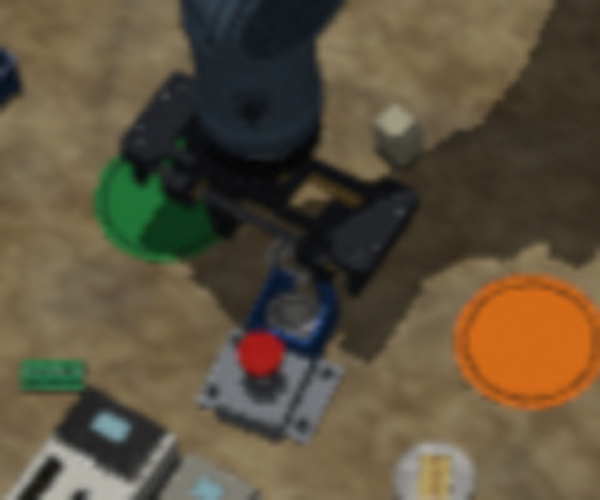

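The picture shows the ring (about (285,250) in the crop) between the fingers, moving clear of the outlet; the magazine, relay and plunger are undisturbed. I'll continue the push, open and lift.

```bash
python3 - <<'E'
from h import *
B=np.array([.5210,-.0578,0]); d=PAD-B; d/=np.linalg.norm(d)
e=PAD+.0145*d
ctrl.movel(tip(e,.003),max_speed=.04)
ctrl.sleep(.2); ctrl.set_gripper(1.0)
ctrl.movel(tip(e,.05),max_speed=.08)
ctrl.movel(tip(e-.0*d,.2),max_speed=.15)
ctrl.reach(tip(e+np.array([0,-.2,0]),.25),rot(-d))
print(ctrl.current_time_s())
t=snap("top","pics/top3.png");s=snap("side","pics/side3.png")
a=cv2.resize(t["pixels"][185:285,325:435,::-1],None,fx=3.6,fy=3.6,interpolation=2)
b=cv2.resize(s["pixels"][205:305,235:345,::-1],None,fx=3.6,fy=3.6,interpolation=2)
cv2.imwrite("pics/f.png",np.hstack([a,b]))
E
```

```text
23.2
```

View pics/f.png

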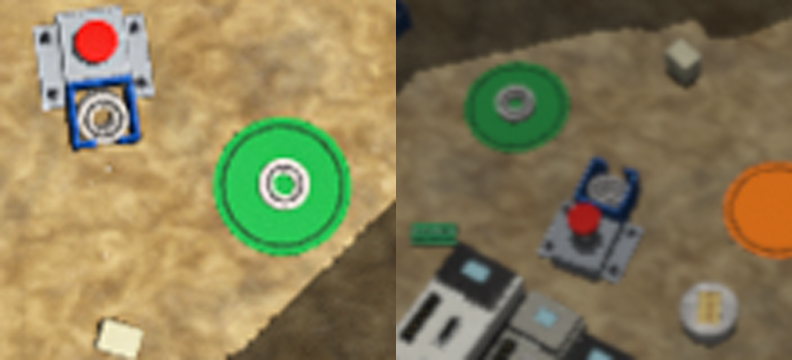

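The bearing sits in the middle of the green pad ((284,184) in the crop, pad centre (283,186)). The plunger is up and the rest of the stack is still in the magazine.

```bash
python3 -c "
from station import ctrl
print(ctrl.job_done())"
```

```text
the job is handed in; nothing more can be done
None
```

The job is handed in: one press dispensed one bearing, which I pushed flat to the middle of the green pad; the last pictures show the plunger up, the other bearings still in the magazine, and no bystander near the dispenser visibly moved.

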